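# Clear the jammed cork from the corking sleeve

## Task

A cork is jammed in the upright steel sleeve of the corking stand. Take the ejector rod from its wooden block, put it down through the sprung mouth of the sleeve and push the cork out of the bottom into the dish, gently: do not hammer the cork, and stop pressing as soon as it lets go, so that the sprung mouth is never pressed hard. Then put the rod back in its block, collar down on the wood, let go of it, and leave the cork in the dish and the other things standing where they are.

Things in the scene. Friction and masses are not known exactly. Their poses are not given: they have to be found in the camera images.
- stand: Fixed corking stand. Origin: centre of the underside of its wooden board (110 x 140 x 15 mm), z up; position and yaw vary. The sleeve's vertical axis goes through the origin. Two posts at local y = +-58 mm, 122 mm high, carry a clamp ring round the sleeve.
- dish (a point): Centre of the inner floor of the steel catch dish on the board, under the sleeve, 18 mm above the worktop. Inside width about 86 mm, rim 31 mm above the worktop.
- sleeve_mean (a point): Point on the sleeve's axis, fixed on the stand 83 mm above the worktop: the mean height of the sleeve's lower end. The sleeve (steel tube, 36 mm outside, bore 24 mm, 60 mm long) is clamped up to 8 mm higher or lower than that, differently each run; its true height is not reported.
- mouth_mean (a point): Point on the same axis 74 mm higher, 157 mm above the worktop: the mean height of the flat top of the sprung mouth at rest; the true top is up to 8 mm higher or lower, as the sleeve is. The mouth is an aluminium bush 46 mm across; its hole, 17 mm wide, opens in steps to 24 mm at the top.
- cork: Cork, 22 mm diameter, 30 mm long, 15 g; origin at the centre of its lower end, z along it. It starts upright in the sleeve, its lower end 74 to 78 mm above the worktop. Four sprung jaws near the bore's lower end grip it: pushing takes about 8 to 18 N until its top is some 3 mm above the sleeve's lower end; then the resistance drops and it falls into the dish.
- rod: Ejector rod, 130 to 210 g, z along it, upwards. Origin: centre of its lower tip. Steel shank 14 mm thick from 0 to 68 mm, collar 36 mm thick from 68 to 74 mm, round wooden handle 22 mm thick from 74 to 126 mm (grip it there from above). It starts upright in the holder. With the collar on the resting mouth the tip is 6 mm above the sleeve's lower end.
- rod_collar (a point): Centre of the lower face of the rod's collar, 68 mm above its tip. Near the end of the stroke it meets the mouth, which gives way downward on a spring: 3 N to start, 2 N more per mm, hard stop after 8 mm. The cork comes free only once the mouth is pressed down about 3 mm (9 N on the mouth besides the cork's resistance); over 15 N on the mouth is too much.
- holder: Fixed upright wooden block, 62 x 62 x 74 mm, origin at the centre of its underside; position and yaw vary. A vertical hole of 19 mm with a bevelled mouth goes through its middle.
- holder_top (a point): Centre of the hole's mouth in the block's top, 74 mm above the worktop: the rod's collar rests here.
- wine_stopper: Bystander: chrome bottle stopper with black ribbed top, 36 mm wide, 65 mm tall; origin at the centre of its underside. Leave it standing.
- jigger: Bystander: small double-cone metal measure, 45 mm wide, 80 mm tall; origin at the centre of its underside. Leave it standing.
- bitters: Bystander: small dropper bottle, 33 mm wide, 102 mm tall; origin at the centre of its underside. Leave it standing.
- clip_jar: Bystander: small white lidded jar, 66 mm wide, 78 mm tall; origin at the centre of its underside. Leave it standing.
There are look-alikes about, which are no part of the job. Leave any red look-alike of the rod alone.

How it is judged:
By the outcome, as a careful person would: the job done as asked, in the order asked, and still so for the second after the job is handed in, with the robot touching nothing.
It also fails if it takes over 72 s, if anything falls off the work surface, if the arm or the gripper's body presses on something with over 40 N, if the wrist force passes 120 N, or if a joint passes its speed limit or range.

## Robot

A 6-joint arm with a two-finger parallel gripper is mounted at the origin on a cart in front of the work surface, level with it; the furniture and walls round the work are solid. World frame = base frame: x ahead of the robot, y to its left, z up, the work surface at z = 0. Lengths are in m, angles in rad, forces in N, time in s.
With the tool pointing down it reaches from about 0.25 to 0.775 m from the base axis. Payload 4 kg.
Tool frame: the origin (TCP) lies at the very end of the fingers, on their centre line; the grasp point (between the pads) lies 19 mm behind it (arm.tcp_to_grasp is the distance from the TCP to the grasp point, in m); z points along the fingers, y is the line along which they close (so a half turn about z gives the same grasp; the last joint's range is limited). The gripper opens to 85 mm and grips with 20 to 120 N. Pads are 22 mm wide; open, the fingers measure 114 mm over their backs; the gripper's body (76 mm by 85 mm) begins 54 mm behind the grasp point. The pads swing forward as they close: fully open they stand 13 mm farther back than shut.
Start: joints at [1.214, 0.087, 1.371, -0, 1.684, -0.103], TCP at [0.138, 0.532, 0.231] pointing down, gripper open.
Joint ranges: [-3.1, 3.1], [-0.76, 2.03], [0.27, 2.55], [-1.08, 4.22], [0.17, 2.65], [-2.57, 2.57]. Speed limits (rad/s): [2.79, 2.79, 3.14, 3.14, 3.14, 3.14].

## Interface

Orientations are given as a unit quaternion [w, x, y, z].
In Python, from bench import arm, optics, regions_of gives the robot as it stands. The module is installed in compiled form; this text tells all that it offers.
- The arm moves only by the shell command python3 -m inch 'ROWS' [FORCE]. ROWS is a JSON object of lists of equal length, an entry for each row: "slide": the shift along the tool's x, y, z in m, a list of three; "rotation": the turn, a rotation vector about the tool's x, y, z in rad, a list of three; "claw": the finger opening in m, from 0 to 0.0854. In form: {"slide": [[x, y, z], ...], "rotation": [[wx, wy, wz], ...], "claw": [claw, ...]}. A call has exactly 8 rows; each row is the pose to reach, as a shift and turn from the pose commanded when the call began, along the tool's axes at that moment; what a row does not reach only later rows make up. A row lasts 1/12 s, in which the tool goes at most 41.7 mm and 7.16 degrees, less where a joint would pass 70% of its speed; a pose out of reach is approached as far as the arm can. A call with a gripper value outside its range is refused whole. The fingers move at their own pace and stop on an object; FORCE is the grip in N (left out, the last holds). Time passes only in rows, so rows that repeat a pose let the fingers close, or fill a call up. It gives the time, the measured TCP pose, the force, the opening and the grip force at its end, in the units of the state.
- arm.get_obs(): the state, without advancing time (a new reading comes with each control period).
- optics.snapshot(name): name is "side" or "top" or "wrist"; returns a dict with "image" (384x512x3 uint8, blue, green, red), "range_z" (384x512 float32, m along the optical axis (not along the pixel's ray), 0 where there is no reading), "K" (3x3 intrinsics, pixels), "world_from_camera" (4x4, takes a point from camera to world coordinates). Camera axes: x right, y up, looking along -z (the intrinsics and any distortion apply to the point x, -y, -z); pixel columns grow to the right and rows downward; lengths in m; the calibration is good to about 2 mm. A picture is of the moment at which its call begins.
- arm.hand_in(): hands the job in; it is judged then, once.
Trained networks look in a picture, given as the dict that the camera call returned (one of the last four; its "shot" number tells which), for a name from the list of things; names that differ only in an ending like _2 or _b are one class to them, and where a whole thing is asked for, a point or a joint stands for the part that bears it (a point fixed in the world has none). Each returns a list of dicts, best first, with "p" (0 to 1); they miss things now and then, are a little off and sometimes report something else, mostly with a low value. They report only what shows in the picture. A call takes as long as a camera call. They do not tell look-alikes from the thing itself.
- regions_of(picture, label): "region" (384x512 bool, what is visible of it) and "rect" ([centre column, centre row, width, height] in pixels, round what is visible of it).
The state is a dict: "time_s": time; "q": joint angles; "joint_vel": joint speeds; "effort": joint torques, N m; "tcp_pos": TCP position; "orientation": TCP orientation; "contact_force": force on the tool from outside, world axes, zero at the start; "wrist_torque": the same for the moment, N m; "width": finger opening in m; "grip_force": force on a finger pad.
Only numpy, scipy, OpenCV 4.12 (cv2) and the standard library are available. Lean on these libraries where they do the work, as an engineer would, in place of code of your own. Each camera call takes 0.05 s, during which the arm holds its last target. There are 200 camera calls.

## Working session

There is one attempt and no reset: what is moved stays moved. The work goes in short steps, Python scripts to look and compute and a shell command to move; the robot and the scene stay as the last step left them, time stands still between calls to the robot, and variables do not carry over. Pictures are saved under pics/ and viewed, at most 10 in all, crops included, and the job is handed in when it is done.

```bash
mkdir -p pics
cat > h.py <<'E'
import numpy as np, cv2
from bench import arm, optics, regions_of
def pts(s, mask):
    z=s["range_z"]; v,u=np.nonzero(mask&(z>0)); d=z[v,u]; K=s["K"]
    x=(u-K[0,2])/K[0,0]*d; y=(v-K[1,2])/K[1,1]*d
    p=np.c_[x,-y,-d,np.ones(len(d))]
    return (p@s["world_from_camera"].T)[:,:3],u,v
E
cat > a.py <<'E'
from h import *
ims=[]
for n in ["top","side"]:
    s=optics.snapshot(n); ims.append(s["image"])
    print(n, s["world_from_camera"].round(3).tolist(), s["K"].round(1).tolist())
    for l in ["stand","holder","rod","cork","wine_stopper","jigger","bitters","clip_jar"]:
        for r in regions_of(s,l)[:3]:
            p,u,v=pts(s,r["region"])
            if len(p)<5: continue
            print(l,round(r["p"],2),np.round(r["rect"]),"med",np.median(p,0).round(3),"lo",np.percentile(p,3,0).round(3),"hi",np.percentile(p,97,0).round(3))
cv2.imwrite("pics/a0.png",ims[0]);cv2.imwrite("pics/a1.png",ims[1])
print(arm.get_obs())
E
python3 a.py
```

```text
top [[0.039, 0.979, -0.202, 0.354], [-0.999, 0.038, -0.007, 0.142], [0.001, 0.202, 0.979, 0.965], [0.0, 0.0, 0.0, 1.0]] [[400.3, 0.0, 255.7], [0.0, 400.3, 191.4], [0.0, 0.0, 1.0]]
stand 0.63 [166. 222.  74.  49.] med [0.464 0.341 0.018] lo [0.419 0.283 0.01 ] hi [0.524 0.414 0.15 ]
holder 0.79 [317. 223.  36.  36.] med [0.471 0.01  0.073] lo [ 0.444 -0.027  0.004] hi [0.51  0.037 0.079]
rod 0.78 [319. 221.  22.  16.] med [0.474 0.008 0.09 ] lo [ 0.461 -0.009  0.074] hi [0.492 0.02  0.134]
rod 0.73 [299. 261.  14.  16.] med [0.385 0.051 0.097] lo [0.372 0.038 0.071] hi [0.401 0.062 0.127]
rod 0.68 [167. 218.  68.  51.] med [0.464 0.341 0.018] lo [0.42  0.284 0.011] hi [0.523 0.414 0.15 ]
cork 0.17 [238. 258.  23.  20.] med [0.389 0.183 0.065] lo [0.369 0.162 0.034] hi [0.408 0.201 0.08 ]
wine_stopper 0.7 [240. 232.  14.  15.] med [0.455 0.18  0.031] lo [0.442 0.166 0.015] hi [0.472 0.196 0.065]
wine_stopper 0.27 [317. 225.  38.  37.] med [0.47  0.013 0.073] lo [ 0.444 -0.026  0.004] hi [0.511 0.038 0.077]
jigger 0.61 [240. 257.  23.  19.] med [0.388 0.183 0.064] lo [0.369 0.163 0.035]
[... 1772 characters left out ...]
 0.079]
{'time_s': 0.9, 'q': array([ 1.21392754e+00,  8.71970921e-02,  1.37071001e+00, -2.50059604e-05,
        1.68358422e+00, -1.03095717e-01]), 'joint_vel': array([ 0.00157532, -0.00190966, -0.00047534,  0.0011199 , -0.00021242,
        0.00144316]), 'effort': array([ 1.34971495e-03, -3.51703155e+01, -3.13473451e+01,  5.08956009e-05,
       -1.55042480e-04, -5.68629090e-06]), 'tcp_pos': array([0.1380977 , 0.53239751, 0.23133738]), 'orientation': array([2.36453523e-05, 1.26547721e-01, 9.91960519e-01, 4.64963247e-05]), 'contact_force': array([ 0.29300729, -0.03046833,  0.44630056]), 'wrist_torque': array([0.00963461, 0.04116816, 0.00891076]), 'grip_force': 0.0, 'width': 0.08535941510754466}
```

Run:
```python
import cv2
a=cv2.imread("pics/a0.png")[120:300,110:360];b=cv2.imread("pics/a1.png")[130:330,180:360]
cv2.imwrite("pics/b0.png",cv2.resize(a,None,fx=3.2,fy=3.2,interpolation=2))
cv2.imwrite("pics/b1.png",cv2.resize(b,None,fx=3,fy=3,interpolation=2))
```

```text
(no output)
```

View pics/b0.png

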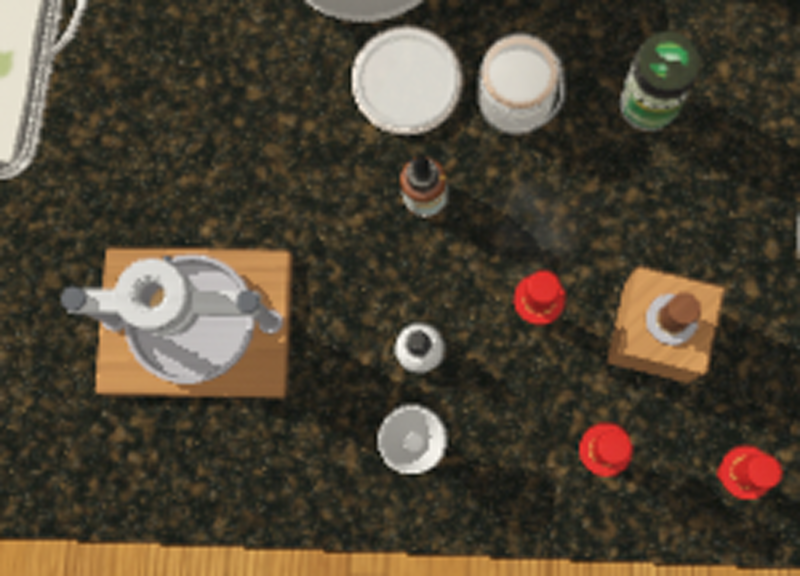

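View pics/b1.png

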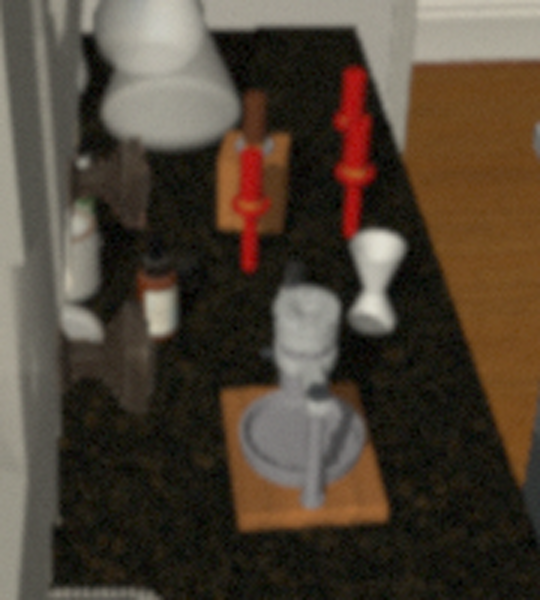

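```bash
cat > m.py <<'E'
from h import *
from scipy.optimize import least_squares
def circ(p):
    f=lambda a:np.hypot(p[:,0]-a[0],p[:,1]-a[1])-a[2]
    r=least_squares(f,[*p[:,:2].mean(0),.01],loss="soft_l1",f_scale=.001); return r.x
for n in ["top","side"]:
    s=optics.snapshot(n); full=np.ones((384,512),bool); p,u,v=pts(s,full); c=s["image"][v,u].astype(int)
    red=(c[:,2]>150)&(c[:,1]<70)
    m=red&(p[:,2]>.1)
    q=p[m&(np.abs(p[:,0]-.45)<.15)]
    k,lab,cen=(lambda z:z)(cv2.kmeans(q[:,:2].astype(np.float32),3,None,(3,50,1e-4),10,2))
    print(n,"red",cen.round(3).tolist(),"z",[q[lab[:,0]==i,2].max().round(3) for i in range(3)])
    near=lambda x,y,r:np.hypot(p[:,0]-x,p[:,1]-y)<r
    h=near(.475,.008,.04)&(p[:,2]>.085)&~red
    print("handle n",h.sum(),p[h].min(0).round(4),p[h].max(0).round(4)); t=h&(p[:,2]>p[h][:,2].max()-.005); print(" top",t.sum(),p[t].mean(0).round(4))
    b=near(.475,.008,.05)&(np.abs(p[:,2]-.074)<.005)&(c[:,2]-c[:,0]>30)
    r=cv2.minAreaRect((p[b][:,:2]*1000).astype(np.float32));print(" block top",r,np.median(p[b][:,2]))
    w=near(.474,.345,.1)&(p[:,2]>.13)
    zt=np.percentile(p[w][:,2],90); t=w&(np.abs(p[:,2]-zt)<.004)
    print(" mouth top z",zt.round(4),t.sum(),p[t].min(0).round(4),p[t].max(0).round(4),cv2.minEnclosingCircle((p[t][:,:2]*1000).astype(np.float32)))
    hist=np.histogram(p[w][:,2],bins=np.arange(.13,.18,.003));print(hist[0])
    bd=near(.474,.345,.12)&(np.abs(p[:,2]-.015)<.005)&(c[:,2]-c[:,0]>40)
    print(" board",cv2.minAreaRect((p[bd][:,:2]*1000).astype(np.float32)))
    for nm,z0,z1 in [("posts",.118,.127)]:
        t=near(.474,.345,.1)&(p[:,2]>z0)&(p[:,2]<z1); print(nm,p[t][:,:2].round(3).tolist()[:12])
E
python3 m.py
```

```text
top red [[0.3869999945163727, 0.04899999871850014], [0.48899999260902405, 0.09700000286102295], [0.375, -0.04699999839067459]] z [np.float64(0.129), np.float64(0.13), np.float64(0.129)]
handle n 123 [ 0.4673 -0.0064  0.0873] [0.4894 0.0146 0.1344]
 top 75 [0.4776 0.0037 0.1318]
 block top ((478.056640625, 3.747150421142578), (62.13239669799805, 62.154998779296875), 78.19837951660156) 0.07366169763283281
 mouth top z 0.1511 272 [0.4492 0.328  0.1471] [0.4935 0.372  0.1542] ((471.5869445800781, 350.3355407714844), 22.726211547851562)
[  7   8   4  13  35  63 201  40   1   0   0   0   0   0   0   0]
 board ((471.38189697265625, 350.45318603515625), (109.15328216552734, 141.5448760986328), 2.093661069869995)
posts [[0.488, 0.335], [0.481, 0.359], [0.476, 0.411], [0.477, 0.409], [0.477, 0.407], [0.477, 0.405], [0.479, 0.361], [0.479, 0.33], [0.474, 0.413], [0.474, 0.411], [0.474, 0.409], [0.474, 0.407]]
side red [[0.39100000262260437, 0.052000001072883606], [0.49300000071525574, 0.10300000011920929], [0.37700000405311584, -0.041999999433755875]] z [np.float64(0.129), np.float64(0.131), np.float64(0.131)]
handle n 138 [ 0.4689 -0.0076  0.0857] [0.4898 0.0173 0.1371]
 top 22 [0.4796 0.0022 0.1338]
 block top ((479.0928039550781, 1.3506507873535156), (68.79146575927734, 62.240379333496094), 78.25849914550781) 0.07525671401929279
 mouth top z 0.1513 199 [0.4515 0.327  0.1475] [0.4952 0.3741 0.1529] ((473.4526062011719, 350.123291015625), 24.185182571411133)
[ 23  34  14  35  34  42 125  63   0   0   0   0   0   0   0   0]
 board ((473.6734619140625, 349.94659423828125), (109.17823028564453, 143.95272827148438), 1.4086140394210815)
posts [[0.478, 0.287], [0.476, 0.285], [0.474, 0.287], [0.471, 0.287], [0.47, 0.289], [0.481, 0.289], [0.479, 0.291], [0.476, 0.287], [0.474, 0.292], [0.481, 0.293], [0.495, 0.353], [0.493, 0.358]]
```

```bash
cat > d.py <<'E'
import sys; from h import *
from scipy.spatial.transform import Rotation as R
def delta(t):
    o=arm.get_obs(); q=o["orientation"]; r=R.from_quat([q[1],q[2],q[3],q[0]])
    print("slide",r.inv().apply(np.array(t)-o["tcp_pos"]).round(4),"zaxis",r.as_matrix()[:,2].round(4),"yaw_y",np.degrees(np.arctan2(*r.as_matrix()[[1,0],1])).round(2),"tcp",o["tcp_pos"].round(4),"F",o["contact_force"].round(2),"T",o["wrist_torque"].round(2),"t",o["time_s"],"w",round(o["width"],4),"g",round(o["grip_force"],1))
if __name__=="__main__": delta(eval(sys.argv[1]))
E
python3 d.py 0.4785,0.0035,0.21
```

```text
slide [-0.4623 -0.4265  0.0213] zaxis [ 0.e+00  1.e-04 -1.e+00] yaw_y 75.46 tcp [0.1381 0.5324 0.2313] F [ 0.29  0.42 -0.13] T [ 0.    0.01 -0.01] t 1.0 w 0.0855 g 0.0
```

```bash
python3 -m inch '{"slide":[[-0.03,-0.027,0],[-0.06,-0.055,0],[-0.09,-0.083,0],[-0.12,-0.11,0],[-0.15,-0.138,0],[-0.18,-0.166,0],[-0.21,-0.193,0],[-0.24,-0.221,0]],"rotation":[[0,0,0],[0,0,0],[0,0,0],[0,0,0],[0,0,0],[0,0,0],[0,0,0],[0,0,0]],"claw":[0.06,0.06,0.06,0.06,0.06,0.06,0.06,0.06]}' 40; python3 d.py 0.4785,0.0035,0.21
```

```text
time_s: 1.67
tcp_pos: [0.3155, 0.2566, 0.2316]
orientation: [0.001, 0.126, 0.992, 0.0]
contact_force: [1.1, 1.1, -0.1]
width: 0.0602
grip_force: 0.0
slide [-0.2212 -0.2042  0.0216] zaxis [ 1.1e-03  7.0e-04 -1.0e+00] yaw_y 75.5 tcp [0.3155 0.2566 0.2316] F [ 1.15  1.15 -0.11] T [-0.06 -0.08 -0.04] t 1.6667 w 0.0602 g 0.0
```

```bash
python3 -m inch '{"slide":[[-0.03,-0.027,0],[-0.06,-0.055,0],[-0.09,-0.083,0.005],[-0.12,-0.11,0.01],[-0.15,-0.138,0.015],[-0.18,-0.166,0.02],[-0.21,-0.193,0.02],[-0.222,-0.2052,0.02]],"rotation":[[0,0,0],[0,0,0],[0,0,0],[0,0,0],[0,0,0],[0,0,0],[0,0,0],[0,0,0]],"claw":[0.06,0.06,0.06,0.06,0.06,0.06,0.06,0.06]}' 40
python3 - <<'E'
from h import *
import d
s=optics.snapshot("wrist"); cv2.imwrite("pics/w0.png",s["image"])
d.delta((0.4785,0.0035,0.09))
full=np.ones((384,512),bool); p,u,v=pts(s,full); c=s["image"][v,u].astype(int)
near=np.hypot(p[:,0]-.478,p[:,1]-.0035)<.05
b=near&(np.abs(p[:,2]-.074)<.005)&(c[:,2]-c[:,0]>30)
print("block",cv2.minAreaRect((p[b][:,:2]*1000).astype(np.float32)),np.median(p[b][:,2]))
t=near&(np.hypot(p[:,0]-.478,p[:,1]-.0035)<.03)&(np.abs(p[:,2]-.132)<.006)
print("top",t.sum(),cv2.minEnclosingCircle((p[t][:,:2]*1000).astype(np.float32)),np.median(p[t][:,2]) if t.any() else 0)
E
```

```text
time_s: 2.33
tcp_pos: [0.4799, -0.0003, 0.2106]
orientation: [0.0, 0.129, 0.992, -0.001]
contact_force: [-0.1, 1.3, 0.6]
width: 0.0599
grip_force: 0.0
slide [0.0033 0.0045 0.1206] zaxis [ 3.0e-04 -2.9e-03 -1.0e+00] yaw_y 75.13 tcp [ 0.4805 -0.0013  0.2106] F [ 1.45 -1.59  0.21] T [-0.06 -0.06  0.01] t 2.3833 w 0.06 g 0.0
block ((479.96771240234375, 2.5591392517089844), (62.143035888671875, 62.46294021606445), 78.227294921875) 0.07446211910922321
top 584 ((479.58270263671875, 2.5122690200805664), 10.923205375671387) 0.13235623483022785
```

View pics/w0.png

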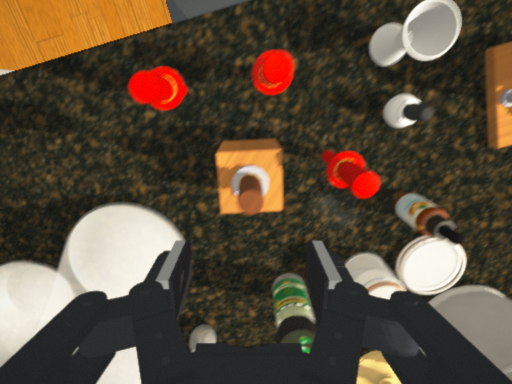

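```bash
python3 -m inch '{"slide":[[0,0,0.01],[0,0,0.03],[0,0,0.055],[0,0,0.08],[0,0,0.1],[0,0,0.115],[0,0,0.12],[0,0,0.12]],"rotation":[[0,0,0],[0,0,0],[0,0,0],[0,0,0],[0,0,0],[0,0,0],[0,0,0],[0,0,0]],"claw":[0.06,0.06,0.06,0.06,0.06,0.06,0.06,0.06]}' 40; python3 d.py 0.479,0.003,0.09
```

```text
time_s: 3.05
tcp_pos: [0.4764, 0.0052, 0.0894]
orientation: [-0.002, 0.126, 0.992, 0.0]
contact_force: [-0.4, -0.3, -0.3]
width: 0.06
grip_force: 0.0
slide [-0.0031 -0.0014 -0.0007] zaxis [-4.1e-03  9.0e-04 -1.0e+00] yaw_y 75.55 tcp [0.4764 0.0052 0.0894] F [-0.36 -0.35 -0.35] T [ 0.   -0.02  0.  ] t 3.05 w 0.06 g 0.0
```

```bash
python3 -m inch '{"slide":[[0,0,0],[0,0,0],[0,0,0],[0,0,0],[0,0,0],[0,0,0],[0,0,0],[0,0,0]],"rotation":[[0,0,0],[0,0,0],[0,0,0],[0,0,0],[0,0,0],[0,0,0],[0,0,0],[0,0,0]],"claw":[0.06,0.06,0.06,0.06,0.06,0.06,0.06,0.06]}'; python3 d.py 0.479,0.003,0.09
```

```text
time_s: 3.72
tcp_pos: [0.4783, 0.0038, 0.0914]
orientation: [0.0, 0.127, 0.992, 0.0]
contact_force: [-0.2, -0.3, -0.6]
width: 0.0603
grip_force: 0.0
slide [-0.0008 -0.0006  0.0014] zaxis [ 2.e-04  1.e-04 -1.e+00] yaw_y 75.45 tcp [0.4783 0.0038 0.0914] F [-0.16 -0.26 -0.56] T [-0.02  0.02  0.02] t 3.7167 w 0.0603 g 0.0
```

```bash
python3 -m inch '{"slide":[[-0.0008,-0.0006,0.001],[-0.0008,-0.0006,0.001],[-0.0008,-0.0006,0.001],[-0.0008,-0.0006,0.001],[-0.0008,-0.0006,0.001],[-0.0008,-0.0006,0.001],[-0.0008,-0.0006,0.001],[-0.0008,-0.0006,0.001]],"rotation":[[0,0,0],[0,0,0],[0,0,0],[0,0,0],[0,0,0],[0,0,0],[0,0,0],[0,0,0]],"claw":[0.06,0.06,0.015,0.015,0.015,0.015,0.015,0.015]}' 90; python3 d.py 0.479,0.003,0.09
```

```text
time_s: 4.38
tcp_pos: [0.4791, 0.003, 0.0905]
orientation: [0.0, 0.127, 0.992, -0.0]
contact_force: [-0.5, -1.0, 0.4]
width: 0.02
grip_force: 87.9
slide [ 0.0001 -0.      0.0005] zaxis [ 4.e-04 -1.e-04 -1.e+00] yaw_y 75.46 tcp [0.4791 0.003  0.0905] F [-0.49 -0.96  0.41] T [-0.11  0.05  0.  ] t 4.3833 w 0.02 g 87.9
```

```bash
python3 -m inch '{"slide":[[0,0,-0.008],[0,0,-0.025],[0,0,-0.05],[0,0,-0.075],[0,0,-0.1],[0,0,-0.13],[0,0,-0.155],[0,0,-0.175]],"rotation":[[0,0,0],[0,0,0],[0,0,0],[0,0,0],[0,0,0],[0,0,0],[0,0,0],[0,0,0]],"claw":[0.015,0.015,0.015,0.015,0.015,0.015,0.015,0.015]}'; python3 d.py 0.4725,0.3502,0.265
```

```text
time_s: 5.05
tcp_pos: [0.4791, 0.0032, 0.268]
orientation: [0.001, 0.127, 0.992, 0.0]
contact_force: [-0.0, 0.4, -1.8]
width: 0.0202
grip_force: 88.0
slide [0.0935 0.3343 0.003 ] zaxis [ 0.0024  0.     -1.    ] yaw_y 75.46 tcp [0.4791 0.0032 0.268 ] F [-0.02  0.37 -1.78] T [ 0.   -0.06  0.01] t 5.05 w 0.0202 g 88.0
```

```bash
python3 -m inch '{"slide":[[0.003,0.01,0],[0.01,0.036,0],[0.018,0.066,0],[0.027,0.096,0],[0.035,0.126,0],[0.044,0.156,0],[0.052,0.186,0],[0.0605,0.216,0]],"rotation":[[0,0,0],[0,0,0],[0,0,0],[0,0,0],[0,0,0],[0,0,0],[0,0,0],[0,0,0]],"claw":[0.015,0.015,0.015,0.015,0.015,0.015,0.015,0.015]}';python3 -m inch '{"slide":[[0.0085,0.03,0],[0.017,0.06,0],[0.024,0.085,0],[0.029,0.105,0],[0.033,0.1183,0],[0.033,0.1183,0],[0.033,0.1183,0],[0.033,0.1183,0]],"rotation":[[0,0,0],[0,0,0],[0,0,0],[0,0,0],[0,0,0],[0,0,0],[0,0,0],[0,0,0]],"claw":[0.015,0.015,0.015,0.015,0.015,0.015,0.015,0.015]}'
python3 - <<'E'
import d
from h import *
d.delta((0.4725,0.3502,0.26))
import m
E
```

```text
time_s: 5.72
tcp_pos: [0.4732, 0.2295, 0.2633]
orientation: [-0.002, 0.126, 0.992, -0.0]
contact_force: [0.0, -0.9, -1.3]
width: 0.0199
grip_force: 88.1
time_s: 6.38
tcp_pos: [0.4721, 0.3494, 0.2646]
orientation: [-0.0, 0.127, 0.992, -0.001]
contact_force: [-0.6, -0.6, -2.2]
width: 0.02
grip_force: 88.3
slide [-0.0002  0.0009  0.0046] zaxis [-0.001  -0.0013 -1.    ] yaw_y 75.42 tcp [0.4721 0.3494 0.2646] F [-0.61 -0.6  -2.24] T [-0.03 -0.03 -0.  ] t 6.3833 w 0.02 g 88.3
top red [[0.48899999260902405, 0.09600000083446503], [0.375, -0.04699999839067459], [0.3869999945163727, 0.04899999871850014]] z [np.float64(0.13), np.float64(0.13), np.float64(0.13)]Traceback (most recent call last):
  File "<stdin>", line 4, in <module>
  File "m.py", line 15, in <module>
    print("handle n",h.sum(),p[h].min(0).round(4),p[h].max(0).round(4)); t=h&(p[:,2]>p[h][:,2].max()-.005); print(" top",t.sum(),p[t].mean(0).round(4))
                             ~~~~~~~~^^^
    return umr_minimum(a, axis, None, out, keepdims, initial, where)
ValueError: zero-size array to reduction operation minimum which has no identity
```

Run:
```python
from h import *
for n in ["side","wrist"]:
    s=optics.snapshot(n); p,u,v=pts(s,np.ones((384,512),bool)); w=np.hypot(p[:,0]-.4725,p[:,1]-.35)<.04
    t=w&(np.abs(p[:,2]-.151)<.004)
    print(n,"mouth",t.sum(),p[t].min(0).round(4),p[t].max(0).round(4),np.median(p[t][:,2]).round(4))
    for z in np.arange(.172,.25,.012):
        t=w&(np.abs(p[:,2]-z)<.006)
        if t.sum()>5: print(z.round(3),t.sum(),np.percentile(p[t],[5,95],0)[:,:2].round(4).tolist())
    if n=="side": cv2.imwrite("pics/s1.png",cv2.resize(s["image"][130:330,210:360],None,fx=4,fy=3,interpolation=2)[:, :])
    else: cv2.imwrite("pics/w1.png",s["image"])
import d; d.delta((0.4725,0.3502,0.25))
a=cv2.imread("pics/s1.png");b=cv2.imread("pics/w1.png");cv2.imwrite("pics/c1.png",np.hstack([a[:384,:400][:, :],b[:, :]])[:, :800])
```

```text
side mouth 202 [0.4515 0.3255 0.147 ] [0.4952 0.373  0.1533] 0.1504
0.184 17 [[0.4665, 0.349], [0.4789, 0.3571]]
0.196 34 [[0.4668, 0.3495], [0.4793, 0.356]]
0.208 34 [[0.4677, 0.3487], [0.4795, 0.3555]]
0.22 31 [[0.4681, 0.3475], [0.4797, 0.3551]]
0.232 34 [[0.4663, 0.3494], [0.4788, 0.3553]]
0.244 13 [[0.4652, 0.3526], [0.4779, 0.3641]]
wrist mouth 1235 [0.4509 0.3271 0.147 ] [0.4961 0.3722 0.152 ] 0.15
0.184 46 [[0.4666, 0.3439], [0.472, 0.3553]]
0.196 88 [[0.4666, 0.3441], [0.4713, 0.3552]]
0.208 107 [[0.4666, 0.3437], [0.472, 0.3552]]
0.22 58 [[0.4666, 0.3454], [0.4701, 0.3544]]
0.244 6 [[0.4559, 0.3485], [0.4594, 0.3586]]
slide [0.0003 0.0011 0.0155] zaxis [ 3.e-04 -1.e-04 -1.e+00] yaw_y 75.37 tcp [0.4726 0.3491 0.2655] F [-0.04 -0.26 -2.01] T [-0.04  0.01 -0.03] t 6.5333 w 0.02 g 88.3
```

View pics/s1.png

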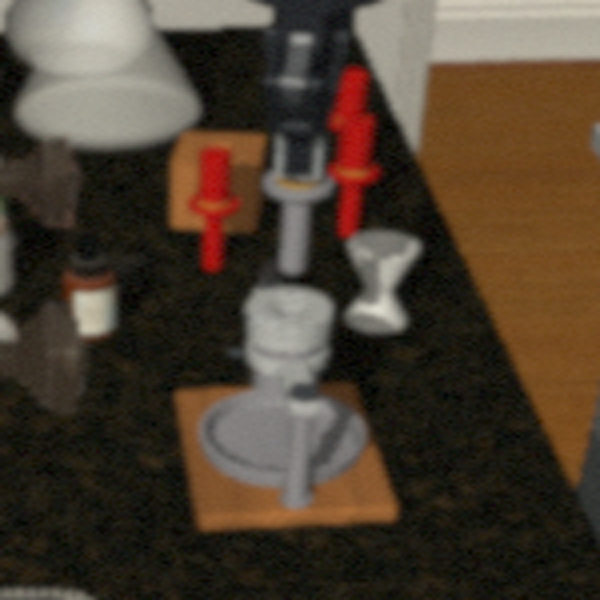

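View pics/w1.png

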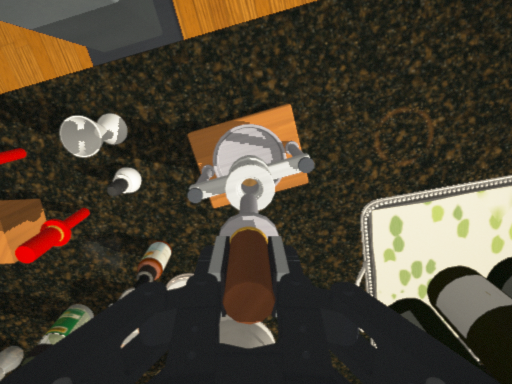

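```bash
python3 -m inch '{"slide":[[0,0.0005,0.006],[0,0.0005,0.016],[0,0.0005,0.022],[0,0.0005,0.026],[0,0.0005,0.029],[0,0.0005,0.032],[0,0.0005,0.035],[0,0.0005,0.038]],"rotation":[[0,0,0],[0,0,0],[0,0,0],[0,0,0],[0,0,0],[0,0,0],[0,0,0],[0,0,0]],"claw":[0.015,0.015,0.015,0.015,0.015,0.015,0.015,0.015]}'; python3 d.py 0.4725,0.3498,0.17
```

```text
time_s: 7.2
tcp_pos: [0.4726, 0.3507, 0.2273]
orientation: [0.0, 0.127, 0.992, 0.0]
contact_force: [0.6, 0.9, -1.5]
width: 0.02
grip_force: 88.3
slide [-0.0001 -0.0009  0.0573] zaxis [ 5.e-04  3.e-04 -1.e+00] yaw_y 75.46 tcp [0.4726 0.3507 0.2273] F [ 0.58  0.92 -1.47] T [ 0.02  0.02 -0.  ] t 7.2 w 0.02 g 88.3
```

```bash
python3 -m inch '{"slide":[[0,-0.0005,0.003],[0,-0.0005,0.006],[0,-0.0005,0.01],[0,-0.0005,0.014],[0,-0.0005,0.018],[0,-0.0005,0.022],[0,-0.0005,0.026],[0,-0.0005,0.028]],"rotation":[[0,0,0],[0,0,0],[0,0,0],[0,0,0],[0,0,0],[0,0,0],[0,0,0],[0,0,0]],"claw":[0.015,0.015,0.015,0.015,0.015,0.015,0.015,0.015]}'; python3 d.py 0.4725,0.3498,0.17
```

```text
time_s: 7.87
tcp_pos: [0.4721, 0.35, 0.1984]
orientation: [-0.0, 0.127, 0.992, -0.0]
contact_force: [-0.0, 0.2, -1.2]
width: 0.0202
grip_force: 88.3
slide [-0.0004 -0.0001  0.0284] zaxis [-9.e-04 -5.e-04 -1.e+00] yaw_y 75.46 tcp [0.4721 0.35   0.1984] F [-0.04  0.21 -1.23] T [ 0.    0.07 -0.01] t 7.8667 w 0.0202 g 88.3
```

```bash
python3 -m inch '{"slide":[[0,0,0.001],[0,0,0.002],[0,0,0.003],[0,0,0.004],[0,0,0.005],[0,0,0.006],[0,0,0.007],[0,0,0.008]],"rotation":[[0,0,0],[0,0,0],[0,0,0],[0,0,0],[0,0,0],[0,0,0],[0,0,0],[0,0,0]],"claw":[0.015,0.015,0.015,0.015,0.015,0.015,0.015,0.015]}'; python3 -m inch '{"slide":[[0,0,0.001],[0,0,0.002],[0,0,0.003],[0,0,0.004],[0,0,0.005],[0,0,0.006],[0,0,0.007],[0,0,0.008]],"rotation":[[0,0,0],[0,0,0],[0,0,0],[0,0,0],[0,0,0],[0,0,0],[0,0,0],[0,0,0]],"claw":[0.015,0.015,0.015,0.015,0.015,0.015,0.015,0.015]}';python3 d.py 0.4725,0.3498,0.1665
```

```text
time_s: 8.53
tcp_pos: [0.4724, 0.3501, 0.1913]
orientation: [0.0, 0.127, 0.992, 0.0]
contact_force: [0.3, -0.2, -2.1]
width: 0.0203
grip_force: 88.3
time_s: 9.2
tcp_pos: [0.4733, 0.3506, 0.188]
orientation: [0.002, 0.127, 0.992, 0.002]
contact_force: [-2.6, -1.8, 12.4]
width: 0.02
grip_force: 89.3
slide [ 0.0007 -0.0011  0.0215] zaxis [ 0.0054  0.0031 -1.    ] yaw_y 75.46 tcp [0.4733 0.3506 0.188 ] F [-2.56 -1.77 12.35] T [-0.44  0.59 -0.03] t 9.2 w 0.02 g 89.3
```

```bash
python3 -m inch '{"slide":[[0,0,0],[0,0,0],[0,0,0],[0,0,0],[0,0,0],[0,0,0],[0,0,0],[0,0,0]],"rotation":[[0,0,0],[0,0,0],[0,0,0],[0,0,0],[0,0,0],[0,0,0],[0,0,0],[0,0,0]],"claw":[0.015,0.015,0.015,0.015,0.015,0.015,0.015,0.015]}';python3 d.py 0.4725,0.3498,0.1665;  python3 -m inch '{"slide":[[0,0,0.001],[0,0,0.002],[0,0,0.002],[0,0,0.002],[0,0,0.002],[0,0,0.002],[0,0,0.002],[0,0,0.002]],"rotation":[[0,0,0],[0,0,0],[0,0,0],[0,0,0],[0,0,0],[0,0,0],[0,0,0],[0,0,0]],"claw":[0.015,0.015,0.015,0.015,0.015,0.015,0.015,0.015]}';python3 d.py 0.4725,0.3498,0.1665
```

```text
time_s: 9.87
tcp_pos: [0.4733, 0.3506, 0.1877]
orientation: [0.002, 0.127, 0.992, 0.002]
contact_force: [-2.2, -0.8, 11.0]
width: 0.0203
grip_force: 89.3
slide [ 0.0006 -0.0011  0.0212] zaxis [ 0.0051  0.0029 -1.    ] yaw_y 75.46 tcp [0.4733 0.3506 0.1877] F [-2.22 -0.84 11.04] T [-0.38  0.54 -0.02] t 9.8667 w 0.0203 g 89.3
time_s: 10.53
tcp_pos: [0.4733, 0.3506, 0.186]
orientation: [0.002, 0.127, 0.992, 0.002]
contact_force: [-2.9, -1.9, 11.8]
width: 0.0202
grip_force: 89.3
slide [ 0.0006 -0.0011  0.0195] zaxis [ 0.0053  0.003  -1.    ] yaw_y 75.46 tcp [0.4733 0.3506 0.186 ] F [-2.85 -1.88 11.84] T [-0.47  0.6   0.05] t 10.5333 w 0.0202 g 89.3
```

```bash
python3 -m inch '{"slide":[[0,0,-0.01],[0,0,-0.01],[0,0,-0.01],[0,0,-0.01],[0,0,-0.01],[0,0,-0.01],[0,0,-0.01],[0,0,-0.02]],"rotation":[[0,0,0],[0,0,0],[0,0,0],[0,0,0],[0,0,0],[0,0,0],[0,0,0],[0,0,0]],"claw":[0.015,0.015,0.015,0.015,0.015,0.015,0.015,0.015]}' >/dev/null
python3 - <<'E'
from h import *
for i in range(10):
    o=arm.get_obs(); print(round(o["time_s"],3),o["tcp_pos"].round(4),o["contact_force"].round(1),o["joint_vel"][1:3].round(3)); optics.snapshot("side")
E
```

```text
11.2 [0.4714 0.3496 0.1985] [ 0.9 -0.3 -3.2] [-0.049 -0.231]
11.25 [0.4726 0.3503 0.2028] [ 0.2  1.  -0.2] [-0.027 -0.035]
11.3 [0.4731 0.3506 0.2033] [ 0.9 -0.4 -0.2] [-0.005  0.007]
11.35 [0.4729 0.3505 0.2029] [ 0.1 -0.6 -1.7] [0.005 0.016]
11.4 [0.4727 0.3504 0.2024] [ 0.7  0.3 -1.8] [0.004 0.015]
11.45 [0.4725 0.3502 0.2019] [ 0.  -0.7 -2.1] [0.004 0.012]
11.5 [0.4724 0.3501 0.2015] [-0.5  0.4 -1. ] [0.005 0.004]
11.55 [0.4723 0.3501 0.2013] [ 0.1  0.8 -0.6] [0.003 0.005]
11.6 [0.4722 0.3501 0.2012] [-0.5  0.5 -1.3] [0.002 0.004]
11.65 [0.4722 0.35   0.2011] [-0.5 -0.4 -1.7] [0.002 0.   ]
```

```bash
python3 -m inch '{"slide":[[0,0,0.004],[0,0,0.008],[0,0,0.011],[0,0,0.013],[0,0,0.0145],[0,0,0.0155],[0,0,0.0165],[0,0,0.0175]],"rotation":[[0,0,0],[0,0,0],[0,0,0],[0,0,0],[0,0,0],[0,0,0],[0,0,0],[0,0,0]],"claw":[0.015,0.015,0.015,0.015,0.015,0.015,0.015,0.015]}'; python3 -m inch '{"slide":[[0,0,0.001],[0,0,0.002],[0,0,0.003],[0,0,0.004],[0,0,0.005],[0,0,0.006],[0,0,0.007],[0,0,0.008]],"rotation":[[0,0,0],[0,0,0],[0,0,0],[0,0,0],[0,0,0],[0,0,0],[0,0,0],[0,0,0]],"claw":[0.015,0.015,0.015,0.015,0.015,0.015,0.015,0.015]}';python3 d.py 0.4725,0.3498,0.1665
```

```text
time_s: 12.37
tcp_pos: [0.4725, 0.35, 0.1861]
orientation: [0.001, 0.127, 0.992, 0.0]
contact_force: [-3.4, -4.0, 8.8]
width: 0.0201
grip_force: 89.3
time_s: 13.03
tcp_pos: [0.4727, 0.35, 0.1807]
orientation: [0.002, 0.127, 0.992, 0.001]
contact_force: [-3.7, -3.7, 14.4]
width: 0.0202
grip_force: 89.9
slide [ 0.0002 -0.0003  0.0142] zaxis [ 0.0038  0.0014 -1.    ] yaw_y 75.45 tcp [0.4727 0.35   0.1807] F [-3.67 -3.66 14.39] T [-0.95  1.07 -0.  ] t 13.0333 w 0.0202 g 89.9
```

```bash
python3 -m inch '{"slide":[[0,0,0.001],[0,0,0.002],[0,0,0.003],[0,0,0.004],[0,0,0.005],[0,0,0.006],[0,0,0.007],[0,0,0.008]],"rotation":[[0,0,0],[0,0,0],[0,0,0],[0,0,0],[0,0,0],[0,0,0],[0,0,0],[0,0,0]],"claw":[0.015,0.015,0.015,0.015,0.015,0.015,0.015,0.015]}';python3 d.py 0.4725,0.3498,0.1665
```

```text
time_s: 13.7
tcp_pos: [0.4727, 0.35, 0.1727]
orientation: [0.002, 0.127, 0.992, 0.001]
contact_force: [-3.9, -3.6, 13.8]
width: 0.0203
grip_force: 89.9
slide [ 0.0002 -0.0002  0.0062] zaxis [ 0.0037  0.0013 -1.    ] yaw_y 75.45 tcp [0.4727 0.35   0.1727] F [-3.85 -3.6  13.84] T [-0.89  1.1   0.01] t 13.7 w 0.0203 g 89.9
```

```bash
python3 -m inch '{"slide":[[0.0003,-0.0004,0.0005],[0.0006,-0.0009,0.001],[0.0009,-0.0014,0.0015],[0.0011,-0.0018,0.002],[0.0011,-0.0018,0.002],[0.0011,-0.0018,0.002],[0.0011,-0.0018,0.002],[0.0011,-0.0018,0.002]],"rotation":[[0,0,0],[0,0,0],[0,0,0],[0,0,0],[0,0,0],[0,0,0],[0,0,0],[0,0,0]],"claw":[0.015,0.015,0.015,0.015,0.015,0.015,0.015,0.015]}';python3 d.py 0.4725,0.3498,0.1665
```

```text
time_s: 14.37
tcp_pos: [0.4721, 0.3496, 0.1705]
orientation: [0.003, 0.126, 0.992, 0.002]
contact_force: [-2.2, -1.0, 11.6]
width: 0.0203
grip_force: 89.6
slide [-0.0003  0.0003  0.004 ] zaxis [ 0.0058  0.0039 -1.    ] yaw_y 75.47 tcp [0.4721 0.3496 0.1705] F [-2.19 -0.96 11.58] T [-0.32  0.56 -0.03] t 14.3667 w 0.0203 g 89.6
```

```bash
python3 -m inch '{"slide":[[0,0,0.0005],[0,0,0.001],[0,0,0.0015],[0,0,0.002],[0,0,0.0025],[0,0,0.0025],[0,0,0.0025],[0,0,0.0025]],"rotation":[[0,0,0],[0,0,0],[0,0,0],[0,0,0],[0,0,0],[0,0,0],[0,0,0],[0,0,0]],"claw":[0.015,0.015,0.015,0.015,0.015,0.015,0.015,0.015]}';python3 d.py 0.4725,0.3498,0.1665; python3 -m inch '{"slide":[[0,0,0.0005],[0,0,0.001],[0,0,0.001],[0,0,0.001],[0,0,0.001],[0,0,0.001],[0,0,0.001],[0,0,0.001]],"rotation":[[0,0,0],[0,0,0],[0,0,0],[0,0,0],[0,0,0],[0,0,0],[0,0,0],[0,0,0]],"claw":[0.015,0.015,0.015,0.015,0.015,0.015,0.015,0.015]}';python3 d.py 0.4725,0.3498,0.1665
```

```text
time_s: 15.03
tcp_pos: [0.4721, 0.3496, 0.1681]
orientation: [0.003, 0.126, 0.992, 0.002]
contact_force: [-3.2, -0.8, 11.7]
width: 0.02
grip_force: 89.6
slide [-0.0004  0.0003  0.0016] zaxis [ 0.0058  0.0038 -1.    ] yaw_y 75.47 tcp [0.4721 0.3496 0.1681] F [-3.24 -0.76 11.69] T [-0.37  0.6  -0.05] t 15.0333 w 0.02 g 89.6
time_s: 15.7
tcp_pos: [0.472, 0.3496, 0.1669]
orientation: [0.003, 0.126, 0.992, 0.002]
contact_force: [-3.1, -1.2, 10.7]
width: 0.0198
grip_force: 89.6
slide [-0.0004  0.0003  0.0005] zaxis [ 0.0057  0.0038 -1.    ] yaw_y 75.47 tcp [0.472  0.3496 0.1669] F [-3.1  -1.16 10.66] T [-0.29  0.52 -0.05] t 15.7 w 0.0198 g 89.6
```

```bash
for i in 1; do python3 -m inch '{"slide":[[0,0,0.0005],[0,0,0.001],[0,0,0.001],[0,0,0.001],[0,0,0.001],[0,0,0.001],[0,0,0.001],[0,0,0.001]],"rotation":[[0,0,0],[0,0,0],[0,0,0],[0,0,0],[0,0,0],[0,0,0],[0,0,0],[0,0,0]],"claw":[0.015,0.015,0.015,0.015,0.015,0.015,0.015,0.015]}'; done;python3 d.py 0.4725,0.3498,0.1665;  python3 -m inch '{"slide":[[0,0,0.0005],[0,0,0.001],[0,0,0.001],[0,0,0.001],[0,0,0.001],[0,0,0.001],[0,0,0.001],[0,0,0.001]],"rotation":[[0,0,0],[0,0,0],[0,0,0],[0,0,0],[0,0,0],[0,0,0],[0,0,0],[0,0,0]],"claw":[0.015,0.015,0.015,0.015,0.015,0.015,0.015,0.015]}' ; python3 d.py 0.4725,0.3498,0.1665
```

```text
time_s: 16.37
tcp_pos: [0.472, 0.3496, 0.166]
orientation: [0.003, 0.126, 0.992, 0.002]
contact_force: [-2.5, -1.0, 11.4]
width: 0.0201
grip_force: 89.6
slide [-0.0004  0.0003 -0.0005] zaxis [ 0.0057  0.0038 -1.    ] yaw_y 75.47 tcp [0.472  0.3496 0.166 ] F [-2.46 -1.05 11.36] T [-0.36  0.5  -0.01] t 16.3667 w 0.0201 g 89.6
time_s: 17.03
tcp_pos: [0.4721, 0.3496, 0.1657]
orientation: [0.003, 0.126, 0.992, 0.002]
contact_force: [-3.6, -1.3, 13.6]
width: 0.0201
grip_force: 89.6
slide [-0.0004  0.0003 -0.0008] zaxis [ 0.0062  0.0039 -1.    ] yaw_y 75.47 tcp [0.4721 0.3496 0.1657] F [-3.55 -1.31 13.64] T [-0.48  0.67  0.01] t 17.0333 w 0.0201 g 89.6
```

```bash
python3 -m inch '{"slide":[[0,0,0.0006],[0,0,0.0012],[0,0,0.0018],[0,0,0.0024],[0,0,0.003],[0,0,0.0033],[0,0,0.0033],[0,0,0.0033]],"rotation":[[0,0,0],[0,0,0],[0,0,0],[0,0,0],[0,0,0],[0,0,0],[0,0,0],[0,0,0]],"claw":[0.015,0.015,0.015,0.015,0.015,0.015,0.015,0.015]}' ; python3 d.py 0.4725,0.3498,0.1627
```

```text
time_s: 17.7
tcp_pos: [0.4721, 0.3496, 0.1636]
orientation: [0.003, 0.126, 0.992, 0.003]
contact_force: [-4.1, -2.7, 16.7]
width: 0.0204
grip_force: 89.7
slide [-0.0003  0.0003  0.0009] zaxis [ 0.0069  0.0042 -1.    ] yaw_y 75.47 tcp [0.4721 0.3496 0.1636] F [-4.06 -2.66 16.7 ] T [-0.59  0.98  0.03] t 17.7 w 0.0204 g 89.7
```

```bash
python3 -m inch '{"slide":[[0,0,0.0006],[0,0,0.0012],[0,0,0.0017],[0,0,0.0017],[0,0,-0.0015],[0,0,-0.0015],[0,0,-0.0015],[0,0,-0.0015]],"rotation":[[0,0,0],[0,0,0],[0,0,0],[0,0,0],[0,0,0],[0,0,0],[0,0,0],[0,0,0]],"claw":[0.015,0.015,0.015,0.015,0.015,0.015,0.015,0.015]}' ; python3 d.py 0.4725,0.3498,0.1627
```

```text
time_s: 18.37
tcp_pos: [0.472, 0.3496, 0.1621]
orientation: [0.002, 0.127, 0.992, 0.002]
contact_force: [-1.6, -1.0, 8.1]
width: 0.0203
grip_force: 89.2
slide [-0.0004  0.0004 -0.0006] zaxis [ 0.005   0.0035 -1.    ] yaw_y 75.46 tcp [0.472  0.3496 0.1621] F [-1.63 -1.03  8.13] T [-0.16  0.31 -0.02] t 18.3667 w 0.0203 g 89.2
```

```bash
python3 -m inch '{"slide":[[0,0,-0.002],[0,0,-0.004],[0,0,-0.006],[0,0,-0.008],[0,0,-0.01],[0,0,-0.012],[0,0,-0.012],[0,0,-0.012]],"rotation":[[0,0,0],[0,0,0],[0,0,0],[0,0,0],[0,0,0],[0,0,0],[0,0,0],[0,0,0]],"claw":[0.015,0.015,0.015,0.015,0.015,0.015,0.015,0.015]}'
python3 - <<'E'
from h import *
import d; d.delta((.4725,.3498,.265))
ims=[]
for n in ["side","top","wrist"]:
    s=optics.snapshot(n); im=s["image"]
    for r in regions_of(s,"cork")[:2]:
        p,_,_=pts(s,r["region"]); print(n,r["p"],r["rect"],np.median(p,0).round(3))
    c=(im[210:330,230:340] if n=="side" else im[190:260,120:220] if n=="top" else im[90:220,170:320]); ims.append(cv2.resize(c,(260,300),interpolation=2))
cv2.imwrite("pics/c2.png",np.hstack(ims))
E
```

```text
time_s: 19.03
tcp_pos: [0.4711, 0.3489, 0.17]
orientation: [0.0, 0.127, 0.992, 0.0]
contact_force: [3.6, 1.9, -4.1]
width: 0.0205
grip_force: 88.0
slide [-0.0011  0.0013 -0.095 ] zaxis [ 3.e-04  4.e-04 -1.e+00] yaw_y 75.46 tcp [0.4711 0.3489 0.17  ] F [ 3.56  1.93 -4.06] T [ 0.57 -0.69 -0.06] t 19.0333 w 0.0205 g 88.0
side 0.42 [281.5, 268.0, 6.3, 10.7] [0.473 0.344 0.038]
wrist 0.71 [237.5, 177.0, 23.4, 28.2] [0.459 0.338 0.048]
```

View pics/c2.png

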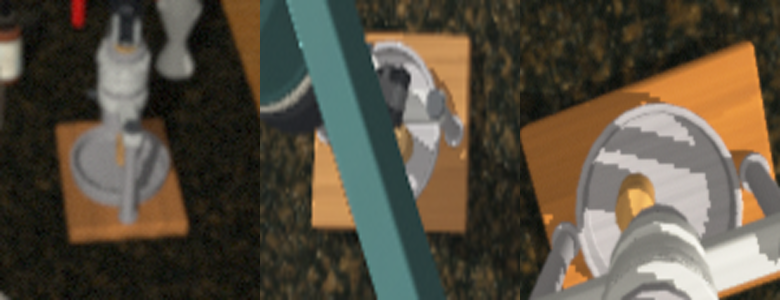

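```bash
python3 -m inch '{"slide":[[-0.0005,0.0007,-0.001],[-0.001,0.0013,-0.005],[-0.001,0.0013,-0.015],[-0.001,0.0013,-0.028],[-0.001,0.0013,-0.043],[-0.001,0.0013,-0.06],[-0.001,0.0013,-0.08],[-0.001,0.0013,-0.095]],"rotation":[[0,0,0],[0,0,0],[0,0,0],[0,0,0],[0,0,0],[0,0,0],[0,0,0],[0,0,0]],"claw":[0.015,0.015,0.015,0.015,0.015,0.015,0.015,0.015]}' ; python3 d.py 0.479,0.003,0.265
```

```text
time_s: 20.0
tcp_pos: [0.4714, 0.3491, 0.2686]
orientation: [0.0, 0.127, 0.992, -0.0]
contact_force: [-0.7, 1.0, -1.4]
width: 0.0199
grip_force: 88.2
slide [-0.0943 -0.333   0.0038] zaxis [-0.e+00 -4.e-04 -1.e+00] yaw_y 75.45 tcp [0.4714 0.3491 0.2686] F [-0.66  0.98 -1.42] T [-0.01 -0.08 -0.01] t 20.0 w 0.0199 g 88.2
```

```bash
python3 -m inch '{"slide":[[-0.003,-0.01,0],[-0.01,-0.036,0],[-0.018,-0.066,0],[-0.027,-0.096,0],[-0.035,-0.126,0],[-0.044,-0.156,0],[-0.052,-0.186,0],[-0.0605,-0.216,0]],"rotation":[[0,0,0],[0,0,0],[0,0,0],[0,0,0],[0,0,0],[0,0,0],[0,0,0],[0,0,0]],"claw":[0.015,0.015,0.015,0.015,0.015,0.015,0.015,0.015]}';python3 -m inch '{"slide":[[-0.0085,-0.03,0],[-0.017,-0.06,0],[-0.024,-0.085,0],[-0.029,-0.105,0],[-0.0338,-0.117,0],[-0.0338,-0.117,0],[-0.0338,-0.117,0],[-0.0338,-0.117,0]],"rotation":[[0,0,0],[0,0,0],[0,0,0],[0,0,0],[0,0,0],[0,0,0],[0,0,0],[0,0,0]],"claw":[0.015,0.015,0.015,0.015,0.015,0.015,0.015,0.015]}' ; python3 -m inch '{"slide":[[0,0,0.02],[0,0,0.04],[0,0,0.06],[0,0,0.075],[0,0,0.083],[0,0,0.085],[0,0,0.085],[0,0,0.085]],"rotation":[[0,0,0],[0,0,0],[0,0,0],[0,0,0],[0,0,0],[0,0,0],[0,0,0],[0,0,0]],"claw":[0.015,0.015,0.015,0.015,0.015,0.015,0.015,0.015]}'
python3 - <<'E'
from h import *
import d; d.delta((.479,.003,.0905))
s=optics.snapshot("side"); p,u,v=pts(s,np.ones((384,512),bool)); w=np.hypot(p[:,0]-.479,p[:,1]-.003)<.03
for z in [.1,.115,.13]:
    t=w&(np.abs(p[:,2]-z)<.006); print(z,t.sum(),np.percentile(p[t],[5,95],0)[:,:2].round(4).tolist() if t.sum()>3 else "")
E
```

```text
time_s: 20.67
tcp_pos: [0.4747, 0.1231, 0.2651]
orientation: [-0.001, 0.127, 0.992, -0.001]
contact_force: [0.4, -0.2, -1.6]
width: 0.0203
grip_force: 88.4
time_s: 21.33
tcp_pos: [0.479, 0.0039, 0.2653]
orientation: [-0.001, 0.127, 0.992, 0.0]
contact_force: [0.1, 0.2, -0.7]
width: 0.02
grip_force: 88.5
time_s: 22.0
tcp_pos: [0.4803, 0.004, 0.1816]
orientation: [0.001, 0.126, 0.992, 0.0]
contact_force: [-0.0, 0.8, -1.6]
width: 0.0202
grip_force: 88.5
slide [ 0.0012 -0.0013  0.0911] zaxis [ 1.8e-03 -1.0e-04 -1.0e+00] yaw_y 75.5 tcp [0.4803 0.004  0.1816] F [-0.02  0.84 -1.57] T [-0.07  0.03  0.  ] t 22.0 w 0.0202 g 88.5
0.1 8 [[0.476, 0.0042], [0.4864, 0.0101]]
0.115 15 [[0.4753, 0.0054], [0.4867, 0.0121]]
0.13 19 [[0.4755, 0.0031], [0.4867, 0.0106]]
```

```bash
python3 -m inch '{"slide":[[0.0006,-0.001,0.001],[0.0006,-0.001,0.006],[0.0006,-0.001,0.012],[0.0006,-0.001,0.018],[0.0006,-0.001,0.023],[0.0006,-0.001,0.027],[0.0006,-0.001,0.03],[0.0006,-0.001,0.032]],"rotation":[[0,0,0],[0,0,0],[0,0,0],[0,0,0],[0,0,0],[0,0,0],[0,0,0],[0,0,0]],"claw":[0.015,0.015,0.015,0.015,0.015,0.015,0.015,0.015]}' ; python3 d.py .479,.003,.0905
```

```text
time_s: 22.72
tcp_pos: [0.4787, 0.0029, 0.1477]
orientation: [-0.001, 0.127, 0.992, 0.0]
contact_force: [0.3, -0.5, -1.6]
width: 0.0205
grip_force: 88.5
slide [-0.0003  0.0002  0.0572] zaxis [-1.e-03  2.e-04 -1.e+00] yaw_y 75.46 tcp [0.4787 0.0029 0.1477] F [ 0.26 -0.47 -1.59] T [ 0.   -0.06 -0.05] t 22.7167 w 0.0205 g 88.5
```

```bash
python3 -m inch '{"slide":[[0,0,0.008],[0,0,0.016],[0,0,0.024],[0,0,0.032],[0,0,0.039],[0,0,0.045],[0,0,0.049],[0,0,0.051]],"rotation":[[0,0,0],[0,0,0],[0,0,0],[0,0,0],[0,0,0],[0,0,0],[0,0,0],[0,0,0]],"claw":[0.015,0.015,0.015,0.015,0.015,0.015,0.015,0.015]}' ;python3 -m inch '{"slide":[[0,0,0.001],[0,0,0.002],[0,0,0.003],[0,0,0.004],[0,0,0.005],[0,0,0.006],[0,0,0.0065],[0,0,0.0065]],"rotation":[[0,0,0],[0,0,0],[0,0,0],[0,0,0],[0,0,0],[0,0,0],[0,0,0],[0,0,0]],"claw":[0.015,0.015,0.015,0.015,0.015,0.015,0.015,0.015]}' ; python3 d.py .479,.003,.0905
```

```text
time_s: 23.38
tcp_pos: [0.4786, 0.0029, 0.0966]
orientation: [-0.001, 0.127, 0.992, 0.0]
contact_force: [-0.3, 0.4, -1.6]
width: 0.0199
grip_force: 88.5
time_s: 24.05
tcp_pos: [0.4789, 0.0029, 0.0909]
orientation: [-0.0, 0.127, 0.992, 0.0]
contact_force: [-0.1, 0.0, -1.7]
width: 0.02
grip_force: 88.5
slide [-0.0001  0.0001  0.0004] zaxis [-1.e-04  1.e-04 -1.e+00] yaw_y 75.46 tcp [0.4789 0.0029 0.0909] F [-0.07  0.03 -1.7 ] T [ 0.02 -0.    0.02] t 24.05 w 0.02 g 88.5
```

```bash
python3 -m inch '{"slide":[[0,0,0.0005],[0,0,0.001],[0,0,0.0015],[0,0,0.0018],[0,0,0.0018],[0,0,0.0018],[0,0,0.0018],[0,0,0.0018]],"rotation":[[0,0,0],[0,0,0],[0,0,0],[0,0,0],[0,0,0],[0,0,0],[0,0,0],[0,0,0]],"claw":[0.015,0.015,0.015,0.015,0.015,0.015,0.015,0.015]}' ; python3 d.py .479,.003,.0905
```

```text
time_s: 24.72
tcp_pos: [0.4791, 0.0028, 0.0905]
orientation: [0.0, 0.127, 0.992, 0.0]
contact_force: [-3.4, 0.3, 5.9]
width: 0.0205
grip_force: 88.8
slide [ 0.0002  0.0001 -0.    ] zaxis [ 8.e-04 -0.e+00 -1.e+00] yaw_y 75.46 tcp [0.4791 0.0028 0.0905] F [-3.43  0.34  5.93] T [0.09 0.51 0.01] t 24.7167 w 0.0205 g 88.8
```

```bash
python3 -m inch '{"slide":[[0,0,-0.001],[0,0,-0.001],[0,0,-0.001],[0,0,-0.001],[0,0,-0.001],[0,0,-0.001],[0,0,-0.001],[0,0,-0.001]],"rotation":[[0,0,0],[0,0,0],[0,0,0],[0,0,0],[0,0,0],[0,0,0],[0,0,0],[0,0,0]],"claw":[0.015,0.015,0.024,0.028,0.035,0.06,0.06,0.06]}' 40;python3 -m inch '{"slide":[[0,0,0],[0,0,0],[0,0,-0.01],[0,0,-0.03],[0,0,-0.06],[0,0,-0.09],[0,0,-0.115],[0,0,-0.13]],"rotation":[[0,0,0],[0,0,0],[0,0,0],[0,0,0],[0,0,0],[0,0,0],[0,0,0],[0,0,0]],"claw":[0.06,0.06,0.06,0.06,0.06,0.06,0.06,0.06]}'; python3 -m inch '{"slide":[[0,0,0],[0,0,0],[0,0,0],[0,0,0],[0,0,0],[0,0,0],[0,0,0],[0,0,0]],"rotation":[[0,0,0],[0,0,0],[0,0,0],[0,0,0],[0,0,0],[0,0,0],[0,0,0],[0,0,0]],"claw":[0.06,0.06,0.06,0.06,0.06,0.06,0.06,0.06]}'
python3 - <<'E'
from h import *
import d; d.delta((.479,.003,.22))
ims=[]
for n in ["top","side"]:
    s=optics.snapshot(n); ims.append(s["image"])
    p,u,v=pts(s,np.ones((384,512),bool)); w=np.hypot(p[:,0]-.479,p[:,1]-.003)<.02
    t=w&(p[:,2]>.12)&(p[:,2]<.145); print(n,t.sum(),p[t].mean(0).round(4),p[t].max(0)[2].round(4))
    w=(np.hypot(p[:,0]-.4725,p[:,1]-.35)<.04); c=s["image"][v,u].astype(int); t=w&(c[:,2]-c[:,0]>50)&(p[:,2]>.02)&(p[:,2]<.06)
    print("cork",t.sum(),p[t].min(0).round(3) if t.any() else "",p[t].max(0).round(3) if t.any() else "")
cv2.imwrite("pics/f.png",np.hstack([cv2.resize(ims[0][120:300,110:360],(430,400),interpolation=2),cv2.resize(ims[1][130:330,180:360],(360,400),interpolation=2)]))
E
```

```text
time_s: 25.38
tcp_pos: [0.479, 0.0029, 0.0902]
orientation: [-0.0, 0.127, 0.992, 0.0]
contact_force: [-0.5, 0.3, 0.4]
width: 0.0598
grip_force: 0.0
time_s: 26.05
tcp_pos: [0.4802, 0.0027, 0.2249]
orientation: [0.003, 0.127, 0.992, 0.0]
contact_force: [0.5, 0.2, 0.2]
width: 0.0596
grip_force: 0.0
time_s: 26.72
tcp_pos: [0.4788, 0.0029, 0.2197]
orientation: [-0.0, 0.127, 0.992, 0.0]
contact_force: [0.7, -0.4, 1.3]
width: 0.06
grip_force: 0.0
slide [-0.0002  0.0002 -0.0003] zaxis [-1.e-03  2.e-04 -1.e+00] yaw_y 75.46 tcp [0.4788 0.0029 0.2197] F [ 0.67 -0.39  1.28] T [0.01 0.04 0.03] t 26.7167 w 0.06 g 0.0
top 37 [0.4784 0.01   0.1299] 0.1336
cork 61 [0.454 0.329 0.025] [0.47  0.347 0.05 ]
side 54 [0.4797 0.0058 0.1293] 0.1351
cork 27 [0.47  0.339 0.02 ] [0.475 0.347 0.05 ]
```

View pics/f.png

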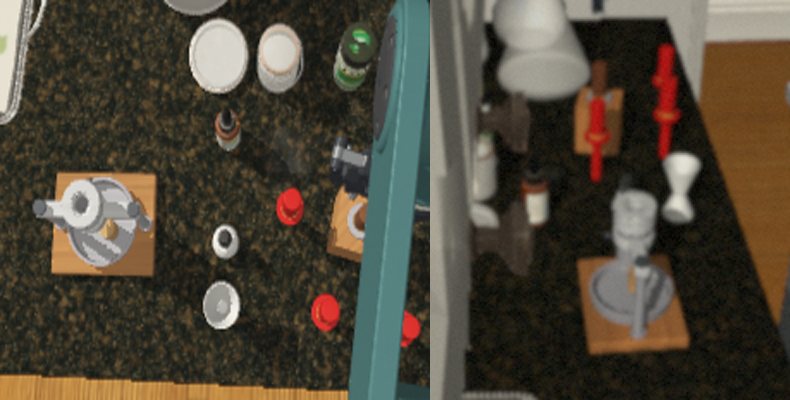

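The final picture shows the rod back in its block (side crop, about 598,80), with its top at 0.133 m as at the start. The cork stands in the dish (top crop, about 110,230), and the other things are still standing where they were. The arm is clear.

```bash
python3 -c "
from bench import arm
print(arm.hand_in())"
```

```text
the job is handed in; nothing more can be done
None
```

I pushed the cork out into the dish, put the rod back collar-down in its block and released it, and handed the job in at about 27 s; estimated force on the mouth stayed under about 13 N (limit 15 N), and the bystanders and red look-alikes are still standing.

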